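Steady the rocking jig plate

ROBOT

A 7-joint arm with a two-finger parallel gripper is mounted at the origin on the work surface. World frame = base frame: x ahead of the robot, y to its left, z up, the work surface at z = 0. Lengths are in m, angles in rad, forces in N, time in s.
With the tool pointing down it reaches from about 0.4 to 0.875 m from the base axis. Payload 19.3 kg.
Tool frame: the origin (TCP) lies midway between the tips of the shut fingers; the grasp point (between the pads) lies manip.pinch_z behind it (manip.pinch_z is the distance from the TCP to the grasp point, in m); z points along the fingers, y is the direction in which the jaws open and shut (so a half turn about z gives the same grasp; the last joint's range is limited). The gripper opens to 85 mm and grips with 20 to 120 N. Pads are 22 mm wide; open, the fingers measure 114 mm over their backs; the gripper's body (76 mm by 85 mm) begins 54 mm behind the grasp point. The pads swing forward as they close: fully open they stand 13 mm farther back than shut.
Start: joints at [-1.261, 0.521, -0.036, 1.599, 0.021, 1.021, -0.113], TCP at [0.232, 0.58, 0.231] pointing down, gripper open.
Joint ranges: [-2.91, 2.91], [-0.3, 2.13], [-1.5, 1.42], [0.17, 2.43], [-1.26, 4.41], [0.16, 1.93], [-2.52, 2.52]. Speed limits (rad/s): [1.89, 1.89, 2.39, 2.39, 3.01, 3.01, 3.01].

INTERFACE

Orientations are given as a unit quaternion [x, y, z, w].
In Python, from plant import manip, kin, snapshot, camera_info, read_time_s, read_joints, read_qvel, read_effort, read_tool_pos, read_tool_rot, read_wrist_force, read_moment, read_gripper_width gives the robot as it stands. Calls block until the motion is done:
- manip.move_ptp(position, orientation): joint-space move of the TCP to a pose.
- manip.line_to(position, v=0.15, attitude=None, until_force=None): straight line of the TCP; attitude=None keeps the orientation; v is the mean speed in m/s. With until_force (N) it stops when the force on the tool has changed by that much, and returns True; else False.
- manip.goto_joints(angles): joint-space move.
- manip.move_gripper(opening, force=None): opening from 0.0 (shut) to 1.0 (fully open); force is the grip in N (None keeps the last); returns when the fingers have stopped.
- manip.pause(seconds).
- kin.inverse_kinematics(position, orientation): joint angles nearest the present ones, or None.
- snapshot(name): name is "side" or "top"; returns the picture (480x640x3 uint8, red, green, blue); there is no depth.
- camera_info(name): a dict with "mtx" (3x3 intrinsics, pixels), "xyz" and "rotation" of the camera in the world. Camera axes: x right, y down, z forward; pixel columns grow to the right and rows downward; lengths in m; the calibration is good to about 2 mm. A picture is of the moment at which its call begins. camera_info takes no time and is no camera call.
A pose or a line that the arm cannot do raises manip.MotionError and nothing moves.
- manip.close_job(): hands the job in, once; it reports no verdict.
Readings, each from a call of its own:
- read_time_s(): time.
- read_joints(): joint angles.
- read_qvel(): joint speeds.
- read_effort(): joint torques, N m.
- read_tool_pos(): TCP position.
- read_tool_rot(): TCP orientation.
- read_wrist_force(): force on the tool from outside, world axes, zero at the start.
- read_moment(): the same for the moment, N m.
- read_gripper_width(): opening from 0.0 (shut) to 1.0 (fully open).
Only numpy, scipy, OpenCV 4.12 (cv2) and the standard library are available. Lean on these libraries where they do the work, as an engineer would, in place of code of your own. Each camera call takes 0.05 s, during which the arm holds its last target. There are 200 camera calls.

TASK

The aluminium jig plate rocks on one of its four feet. With your fingertips press down on its corner lugs one after another until you find the corner that rocks, pushing it right down, then press the orange tab of that corner's shim down flat. Leave the other three shims standing, do not lift or shift the plate, and leave everything else where it is.

Things in the scene. Friction and masses are not known exactly. Their poses are not given: they have to be found in the camera images.
- plate: Aluminium jig plate, 12 mm thick, 0.85 kg, lying loose on four feet on a plywood board (280 x 270 x 12 mm). Middle 194 x 96 mm with a low wooden fence at its far end; at each corner a lug, 44 mm (x) by 66 mm (y), reaches out sideways. Origin: middle of the underside, 38 mm above the table; top face at 50 mm. x points away from the robot, y left (yaw within 0.25 rad).
- lug_near_left (a point): Middle of the blue press mark (30 mm disc) on the top face of the robot's side, left corner lug of the plate; moves with the plate. Three corners are firm; one, any of the four, gives when pressed: starts at about 4 N, is 5 mm down at about 7 N and stops there, the opposite corner rising; springs back when let go
- lug_near_right (a point): Middle of the blue press mark (30 mm disc) on the top face of the robot's side, right corner lug of the plate; moves with the plate. Three corners are firm; one, any of the four, gives when pressed: starts at about 4 N, is 5 mm down at about 7 N and stops there, the opposite corner rising; springs back when let go
- lug_far_left (a point): Middle of the blue press mark (30 mm disc) on the top face of the far side, left corner lug of the plate; moves with the plate. Three corners are firm; one, any of the four, gives when pressed: starts at about 4 N, is 5 mm down at about 7 N and stops there, the opposite corner rising; springs back when let go
- lug_far_right (a point): Middle of the blue press mark (30 mm disc) on the top face of the far side, right corner lug of the plate; moves with the plate. Three corners are firm; one, any of the four, gives when pressed: starts at about 4 N, is 5 mm down at about 7 N and stops there, the opposite corner rising; springs back when let go
- shim_a (a joint): Angle of shim A, rad: 0 = flat (level, its stop), 0.42 to 0.5 = standing as at the start. Steel rocker strip 20 mm wide, 2.5 mm thick, on a stiff hinge that stays where it is left; about 6 N straight down on its orange tab turns it, and with the tab down level its inner end is up under the lug
- tab_a (a point): Middle of the orange tab's top face (26 x 20 mm) on shim A, 36 mm from its hinge; the strip ends 8 mm beyond. About 50 mm above the table when up, 33.5 mm when flat. Each corner has one shim, its tab on the robot's side of the lug: when flat, 68 mm from the lug's press mark along the plate's -x. Which corner it stands at changes from run to run
- shim_b (a joint): Angle of shim B, rad: 0 = flat (level, its stop), 0.42 to 0.5 = standing as at the start. Steel rocker strip 20 mm wide, 2.5 mm thick, on a stiff hinge that stays where it is left; about 6 N straight down on its orange tab turns it, and with the tab down level its inner end is up under the lug
- tab_b (a point): Middle of the orange tab's top face (26 x 20 mm) on shim B, 36 mm from its hinge; the strip ends 8 mm beyond. About 50 mm above the table when up, 33.5 mm when flat. Each corner has one shim, its tab on the robot's side of the lug: when flat, 68 mm from the lug's press mark along the plate's -x. Which corner it stands at changes from run to run
- shim_c (a joint): Angle of shim C, rad: 0 = flat (level, its stop), 0.42 to 0.5 = standing as at the start. Steel rocker strip 20 mm wide, 2.5 mm thick, on a stiff hinge that stays where it is left; about 6 N straight down on its orange tab turns it, and with the tab down level its inner end is up under the lug
- tab_c (a point): Middle of the orange tab's top face (26 x 20 mm) on shim C, 36 mm from its hinge; the strip ends 8 mm beyond. About 50 mm above the table when up, 33.5 mm when flat. Each corner has one shim, its tab on the robot's side of the lug: when flat, 68 mm from the lug's press mark along the plate's -x. Which corner it stands at changes from run to run
- shim_d (a joint): Angle of shim D, rad: 0 = flat (level, its stop), 0.42 to 0.5 = standing as at the start. Steel rocker strip 20 mm wide, 2.5 mm thick, on a stiff hinge that stays where it is left; about 6 N straight down on its orange tab turns it, and with the tab down level its inner end is up under the lug
- tab_d (a point): Middle of the orange tab's top face (26 x 20 mm) on shim D, 36 mm from its hinge; the strip ends 8 mm beyond. About 50 mm above the table when up, 33.5 mm when flat. Each corner has one shim, its tab on the robot's side of the lug: when flat, 68 mm from the lug's press mark along the plate's -x. Which corner it stands at changes from run to run
- plane: Small brass finger plane, 64 x 24 x 28 mm, standing loose on the middle of the plate. Leave it alone. Origin: middle of its underside
- screwdriver: Screwdriver with blue handle lying on the table. Leave it alone. Origin: middle of its underside
- offcut: Wood offcut 45 x 160 x 22 mm, beyond the board. Leave it alone. Origin: middle of its underside
- tape: Yellow roll of tape lying flat, 92 mm across, 24 mm high. Leave it alone. Origin: middle of its underside
- bit_case: Open blue drill-bit case 110 x 170 x 28 mm. Leave it alone. Origin: middle of its underside
- brush_cup: Blue ceramic cup, 72 mm across, 85 mm high. Leave it alone. Origin: middle of its underside

How it is judged:
By the outcome, as a careful person would: the job done as asked, in the order asked, and still so for the second after the job is handed in, with the robot touching nothing.
It also fails if it takes over 48 s, if anything falls off the work surface, if the arm or the gripper's body presses on something with over 40 N, if the wrist force passes 120 N, or if a joint passes its speed limit or range.

## Working session

There is one attempt and no reset: what is moved stays moved. The work goes in short steps, each a Python script; the robot and the scene stay as the last script left them, time stands still between calls to the robot, and variables do not carry over. Pictures are saved under pics/ and viewed, about 8 in all and at most 12, crops included, and the job is handed in when it is done.

```bash
mkdir -p pics; ls; python3 - <<'E'
from plant import *
import cv2
for n in("top","side"):
    cv2.imwrite(f"pics/{n}0.png",snapshot(n)[:,:,::-1]); c=camera_info(n); print(n,c)
print(read_time_s(),read_tool_rot(),manip.pinch_z,read_gripper_width())
E
```

```text
pics
top {'mtx': array([[548.61362858,   0.        , 318.20505554],
       [  0.        , 548.61362858, 242.43877703],
       [  0.        ,   0.        ,   1.        ]]), 'xyz': array([ 0.43914497, -0.00567982,  1.36900761]), 'rotation': array([ 0.71382729, -0.69713928,  0.041841  , -0.05193035])}
side {'mtx': array([[553.96972607,   0.        , 327.82968249],
       [  0.        , 553.96972607, 237.78544494],
       [  0.        ,   0.        ,   1.        ]]), 'xyz': array([ 0.01929608, -0.58733987,  0.69859978]), 'rotation': array([ 0.81981763, -0.34723257,  0.16674347, -0.42370415])}
0.1 [ 1.88752772e-01  9.82024501e-01 -5.15245266e-04 -6.80500118e-05] 0.0187 1.0008583783878187
```

View pics/top0.png

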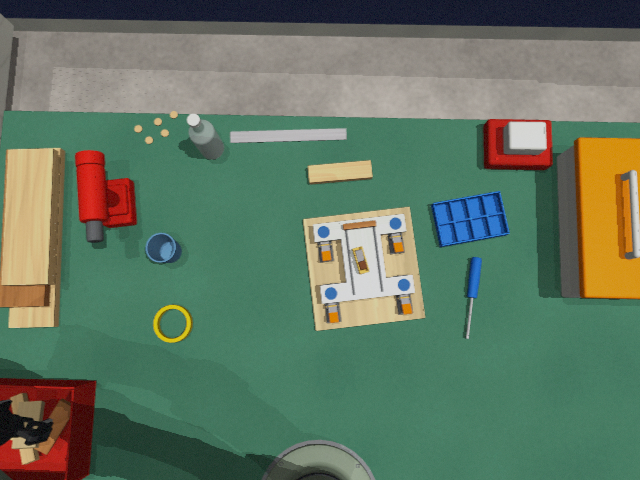

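View pics/side0.png

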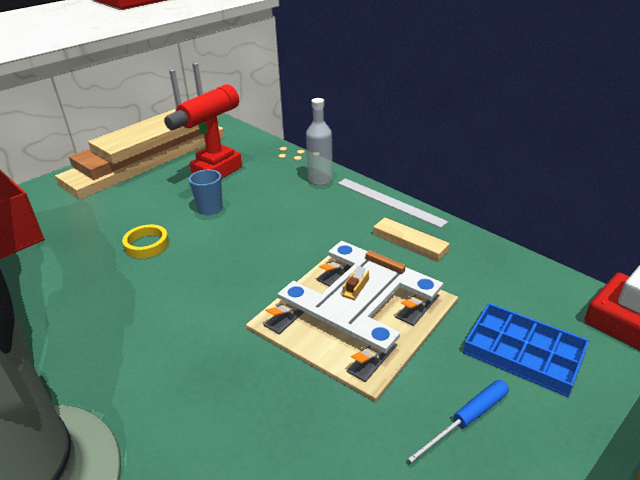

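The top view shows four blue marks at about (323,231), (395,223), (331,293) and (404,285). Each has an orange tab on the robot's side, at about (325,252), (396,243), (333,313) and (404,304). The side view agrees. Next I'll measure them in both views.

```bash
cat > h.py <<'E'
from plant import *
import numpy as np, cv2
from scipy.spatial.transform import Rotation as R
def blobs(img,lo,hi,amin,box):
    m=cv2.inRange(cv2.cvtColor(img,cv2.COLOR_RGB2HSV),lo,hi)
    k=np.zeros_like(m); x0,y0,x1,y1=box; k[y0:y1,x0:x1]=m[y0:y1,x0:x1]
    n,_,s,c=cv2.connectedComponentsWithStats(k)
    return [c[i] for i in range(1,n) if s[i,4]>=amin]
def ray(name,px,z):
    c=camera_info(name); d=R.from_quat(c["rotation"]).apply(np.linalg.solve(c["mtx"],[*px,1]))
    return c["xyz"]+d*(z-c["xyz"][2])/d[2]
BLUE=((100,120,60),(125,255,255)); ORG=((8,170,120),(22,255,255))
BOX={"top":(300,205,425,335),"side":(245,235,460,400)}
E
python3 - <<'E'
from h import *
for n in BOX:
    im=cv2.imread(f"pics/{n}0.png")[:,:,::-1].copy()
    for nm,col,z,a in(("blue",BLUE,.05,30),("org",ORG,.05,25)):
        for p in blobs(im,*col,a,BOX[n]): print(n,nm,p.round(1),ray(n,p,z).round(4))
E
```

```text
top blue [394.9 223. ] [ 0.6669 -0.1702  0.05  ]
top blue [323.  231.5] [0.6421 0.0043 0.05  ]
top blue [403.2 284.4] [ 0.5182 -0.1908  0.05  ]
top blue [330.3 293. ] [ 0.4935 -0.0167  0.05  ]
top org [398.  246.8] [ 0.6087 -0.1779  0.05  ]
top org [326.  255.4] [ 0.5837 -0.0042  0.05  ]
top org [406.5 308.5] [ 0.461 -0.199  0.05 ]
top org [333.4 317. ] [ 0.4367 -0.0252  0.05  ]
side blue [344.5 249.5] [0.6428 0.0032 0.05  ]
side blue [425.3 283.7] [ 0.6675 -0.1714  0.05  ]
side blue [295.5 291.5] [ 0.4941 -0.0181  0.05  ]
side blue [380.1 333.4] [ 0.5188 -0.1924  0.05  ]
side org [326.6 266.9] [ 0.5807 -0.0094  0.05  ]
side org [408.7 303.5] [ 0.6063 -0.182   0.05  ]
side org [274.1 311.2] [ 0.435  -0.0287  0.05  ]
side org [360.1 357.1] [ 0.4594 -0.2026  0.05  ]
```

```bash
cat >> h.py <<'E'
YAW=0.141; U=np.array([np.cos(YAW),np.sin(YAW)])
M={"NL":(.4938,-.0174),"NR":(.5185,-.1916),"FR":(.6672,-.1708),"FL":(.6425,.0038)}
M={k:np.array(v) for k,v in M.items()}
Q=[(R.from_euler("z",YAW+a)*R.from_euler("x",np.pi)).as_quat() for a in(0,np.pi)]
E
python3 - <<'E'
from h import *
for q in Q:
    for p in [(*M[k],.1) for k in M]+[(*(M[k]-.067*U),.03) for k in M]:
        s=kin.inverse_kinematics(p,q); print(None if s is None else np.round(s,2))
E
```

```text
[-0.49  0.59  0.55  2.07 -0.53  0.62 -1.  ]
[-0.18  0.68  0.61  1.92 -0.58  0.72 -0.64]
[-0.25  0.91  0.73  1.54 -0.69  0.97 -0.74]
[-0.52  0.83  0.69  1.68 -0.66  0.88 -0.99]
[-0.28  0.62  0.27  2.25 -0.5   0.33 -1.01]
[ 0.05  0.69  0.33  2.09 -0.5   0.44 -0.66]
[-0.16  0.88  0.56  1.74 -0.67  0.72 -0.67]
[-0.49  0.83  0.59  1.88 -0.74  0.66 -0.87]
[-0.11  0.52  0.03  2.05 -0.03  0.57  1.65]
[ 0.16  0.59  0.11  1.9  -0.1   0.65  2.05]
[ 0.09  0.77  0.12  1.52 -0.11  0.86  1.96]
[-0.09  0.7  -0.01  1.65  0.01  0.79  1.61]
[-0.    0.59 -0.09  2.24  0.16  0.32  1.47]
[ 0.34  0.65 -0.05  2.07  0.08  0.42  1.94]
[ 0.2   0.78 -0.01  1.72  0.01  0.64  1.9 ]
[-0.05  0.73 -0.06  1.86  0.08  0.56  1.55]
```

```bash
cat >> h.py <<'E'
def press(k):
    p=M[k]
    manip.line_to((*p,.066),v=.12); manip.pause(.15)
    f0=read_wrist_force()[2]
    hit1=manip.line_to((*p,.042),v=.02,until_force=2.5); z1=read_tool_pos()[2]
    f1=read_wrist_force()[2]-f0
    hit=manip.line_to((*p,.041),v=.015,until_force=max(11-f1,3))
    manip.pause(.2); z2=read_tool_pos()[2]; f2=read_wrist_force()[2]-f0
    print(k,hit1,hit,"z",z1.round(4),z2.round(4),"F",f1.round(2),f2.round(2),"t",read_time_s())
E
python3 - <<'E'
from h import *
manip.move_gripper(0.0)
manip.move_ptp((*M["NL"],.11),Q[0]); print(read_time_s(),read_tool_pos())
press("NL")
cv2.imwrite("pics/nl.png",snapshot("side")[220:420,200:480,::-1].repeat(2,0).repeat(2,1))
E
```

```text
3.2333 [ 0.49404579 -0.01646333  0.11001068]
NL True True z 0.05 0.05 F 8.9 11.84 t 5.1083
```

View pics/nl.png

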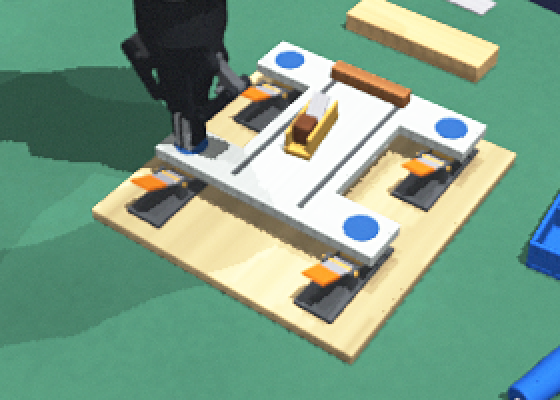

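The fingertips are on the near-left mark. At z = 0.050 and about 12 N it didn't move, so that corner is firm. I'll carry on until one gives.

```bash
python3 - <<'E'
from h import *
k0="NL"
for k in("NR","FR","FL"):
    manip.line_to((*M[k0],.095),v=.15); manip.line_to((*M[k],.095),v=.2)
    press(k); k0=k
    if read_tool_pos()[2]<.048: break
cv2.imwrite("pics/found.png",snapshot("side")[220:420,200:480,::-1].repeat(2,0).repeat(2,1))
E
```

```text
NR True True z 0.0487 0.0449 F 3.99 10.43 t 8.5833
```

View pics/found.png

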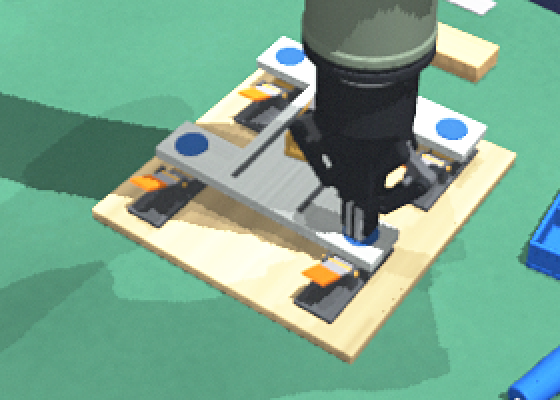

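Near-right gives: 5 mm down and on its stop at 10.4 N. Its tab is next.

```bash
python3 - <<'E'
from h import *
p=M["NR"]-.067*U
manip.line_to((*M["NR"],.09),v=.12); manip.line_to((*p,.09),v=.12); manip.line_to((*p,.062),v=.1); manip.pause(.15)
f0=read_wrist_force()[2]
for z in(.048,.043,.039,.036,.034,.0325,.031):
    h=manip.line_to((*p,z),v=.02,until_force=14)
    f=read_wrist_force()[2]-f0; print(z,h,read_tool_pos().round(4),f.round(2))
    if f>16: break
manip.pause(.3); print(read_tool_pos().round(4),read_wrist_force()[2]-f0)
manip.line_to((*p,.1),v=.1)
manip.line_to((p[0]-.03,p[1]-.0,.25),v=.2)
manip.move_ptp((.42,.25,.28),Q[0])
print(read_time_s())
for n in BOX:
    im=snapshot(n); cv2.imwrite(f"pics/{n}1.png",im[:,:,::-1])
    for nm,col,a in(("blue",BLUE,30),("org",ORG,25)):
        for q in blobs(im,*col,a,BOX[n]): print(n,nm,q.round(1))
im=cv2.imread("pics/side1.png")[220:420,200:480].repeat(2,0).repeat(2,1); cv2.imwrite("pics/s1c.png",im)
E
```

```text
0.048 False [ 0.4516 -0.2011  0.0477] 3.41
0.043 False [ 0.4521 -0.201   0.0428] 0.97
0.039 False [ 0.4523 -0.201   0.0389] -0.08
0.036 False [ 0.4523 -0.201   0.0359] 0.25
0.034 False [ 0.4522 -0.201   0.0339] 0.03
0.0325 False [ 0.4523 -0.2011  0.0329] 15.8
0.031 False [ 0.4524 -0.2012  0.0321] 39.05
[ 0.4524 -0.2012  0.0321] 37.939661131553144
16.8167
top blue [394.9 223. ]
top blue [323.  231.5]
top blue [403.3 284.4]
top blue [330.3 293. ]
top org [398.  246.8]
top org [326.  255.4]
top org [405.6 310.2]
top org [333.4 317. ]
side blue [344.5 249.5]
side blue [425.3 283.7]
side blue [295.5 291.5]
side blue [380.1 333.4]
side org [326.5 266.9]
side org [408.5 303.5]
side org [274.2 311.1]
side org [358.6 365.2]
```

View pics/s1c.png

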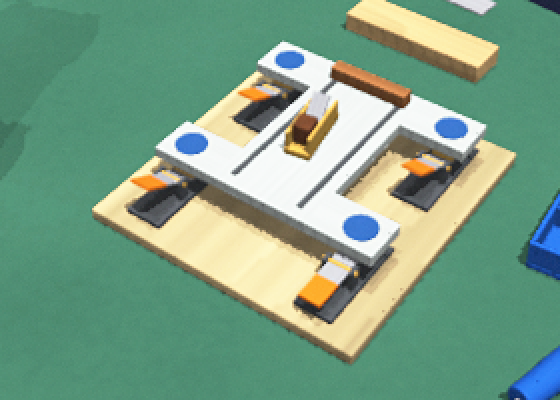

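The near-right tab now lies flat. The other three stand, and the blue marks are within 0.1 px of where they were. I'll check the tab's height across both views, then hand in.

```bash
python3 - <<'E'
from h import *
a=(405.6,310.2);b=(358.6,365.2)
best=min(np.arange(.025,.055,.0005),key=lambda z:np.linalg.norm(ray("top",a,z)-ray("side",b,z)))
print(best,ray("top",a,.0335).round(4),ray("side",b,.0335).round(4),M["NR"]-.068*U)
print(np.abs(cv2.absdiff(cv2.imread("pics/side0.png"),cv2.imread("pics/side1.png"))[240:320,330:400]).max(), read_wrist_force().round(2))
manip.close_job(); print(read_time_s())
E
```

```text
0.030500000000000006 [ 0.4572 -0.1991  0.0335] [ 0.4567 -0.2023  0.0335] [ 0.45117483 -0.20115626]
57 [-0.35  0.29  0.15]
the job is handed in; nothing more can be done
the job is handed in; nothing more can be done
```

The near-right corner is the one that rocks. I pressed its shim tab down flat and handed the job in; the robot's clock read 16.8 s just before my final pictures.

- **Finding the corner:** I pressed near-left first, and it held firm (tool at z = 50.0 mm, 11.8 N). Near-right gave about 5 mm and stopped (z = 44.9 mm, 10.4 N). I stopped there and did not press the two far corners.
- **Pressing the shim:** The tab hit its stop at about z = 33 mm. I stepped too far at the end, so the fingertips pressed with a 39 N peak, more than needed.
- **Final pictures:** The near-right tab lies flat, the other three shims stand, and all four blue marks are within 0.1 px of where they started. The arm is parked clear of everything.

**Checks that disagreed:**
- **Tab height:** Comparing the two camera views gave about 30.5 mm rather than the nominal 33.5 mm. That is about what the 2 mm calibration allows, and the force stop at about 33 mm agrees with flat.
- **Tab position:** The orange patch sits about 6 mm nearer the lug than the nominal tab centre. I did not look into why.
- **Plane:** A before-and-after image comparison around the plane gave a largest difference of 57 grey levels, which I did not follow up. It looks unmoved in the picture.

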